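# Release the ratchet pawl and bring the hand press down

### The job

The little lever press is propped open by its ratchet. Without grasping anything, press the pawl's thumb pad down with your fingertips until the pawl is well clear of the teeth while the lever is still up, then push the lever down until it is fully home on the block. Do not lift the lever, and leave the things standing round the press where they are.

Things in the scene. Friction and masses are not known exactly. Their poses are not given: they have to be found in the camera images.
- press: Fixed hand press for block prints: steel base 325 x 100 x 14 mm, two grey cheeks with the lever's hinge, a wooden block under the lever. Origin: on the table under the lever hinge. x axis: along the base, from the pawl's end to the lever's end; y: parallel to both hinges; z up. All but the lever is under 135 mm high. Loose things stand beside it, 80 mm or more off its middle line.
- lever_hinge (a point): Point on the lever's hinge axis, in the middle plane of the press, 85 mm above the table. A steel ratchet wheel of 46 mm radius sits here and turns with the lever.
- lever_handle (a point): Point on the lever's centre line, 178 mm from the hinge, inside the round wooden handle (28 mm diameter, 138 to 220 mm from the hinge). Its x axis points along the lever, away from the hinge. Push on the upper side, 14 mm off this line. Raised, the lever slopes up from the hinge toward the press's +x at about 43 degrees; fully down it is level, centre line 85 mm above the table.
- lever (a joint): Lever angle in rad, growing as it goes down: -0.05 to 0 at the start; 0.75 fully home (a stop), where it is level; its slope above level is 0.75 minus this value. Stiff hinge: it stays where left and needs about 5 to 8 N down on the handle. While the pawl is engaged the ratchet blocks it within about 0.1 rad.
- pawl_pad (a point): Middle of the upper face of the pawl's flat thumb pad (42 mm along the press, 32 mm across, 6 mm thick, dark steel with fine ribs), on the side of the press away from the lever, 118 mm horizontally from the lever hinge and 70 mm above the table at the start. Pressed fully down it is about 34 mm above the table and 9 mm farther out.
- pawl (a joint): Pawl's angle in rad: 0 engaged in the teeth (start), 0.40 pressed fully down (a stop). It counts as free from 0.2. It pivots 33 mm from the lever hinge and 30 mm above the table. Stiff pivot, no spring: needs about 4 to 8 N downward on the pad and stays where it is left.
- glue_stick_mid (a point): Bystander: glue stick standing upright, 26 mm diameter, 87 mm tall; this point is half-way up.
- pin_tin_mid (a point): Bystander: round flat tin, 64 mm diameter, 27 mm tall; this point is half-way up.
- binder_clip_mid (a point): Bystander: black binder clip, 53 x 32 x 26 mm; this point is 8 mm above the table.

How it is judged:
By the outcome, as a careful person would: the job done as asked, in the order asked, and still so for the second after the job is handed in, with the robot touching nothing.
It also fails if it takes over 42 s, if anything falls off the work surface, if the arm or the gripper's body presses on something with over 40 N, if the wrist force passes 120 N, or if a joint passes its speed limit or range.

### The arm

A 7-joint arm with a two-finger parallel gripper is mounted at the origin on the work surface; the furniture and walls round the work are solid. World frame = base frame: x ahead of the robot, y to its left, z up, the work surface at z = 0. Lengths are in m, angles in rad, forces in N, time in s.
With the tool pointing down it reaches from about 0.425 to 0.825 m from the base axis. Payload 3.6 kg.
Tool frame: the origin (TCP) lies at the very end of the fingers, on their centre line; the grasp point (between the pads) lies 19 mm behind it; y points along the fingers, z is the direction in which the jaws open and shut, and the axes are right-handed (so a half turn about y gives the same grasp; the last joint's range is limited). The gripper opens to 85 mm and grips with 20 to 120 N. Pads are 22 mm wide; open, the fingers measure 114 mm over their backs; the gripper's body (76 mm by 85 mm) begins 54 mm behind the grasp point. The pads swing forward as they close: fully open they stand 13 mm farther back than shut.
Start: joints at [-1.365, 0.615, -0.013, 1.423, 0.008, 1.103, -0.04], TCP at [0.149, 0.633, 0.231] pointing down, gripper open.
Joint ranges: [-3.12, 3.12], [-0.3, 2.06], [-1.34, 1.32], [0.26, 2.42], [-1.36, 4.5], [0.01, 1.98], [-2.84, 2.84]. Speed limits (rad/s): [2.79, 2.79, 3.14, 3.14, 3.14, 3.14, 3.14].

### API

Orientations are given as a unit quaternion [w, x, y, z].
In Python, from plant import manip, imaging gives the robot as it stands. The module is installed in compiled form; this text tells all that it offers.
- The arm moves only by the tool jog_arm, never from a script. Its argument "motion" is a list that holds one entry, the list of rows, each a list of 7 numbers: the turn, a rotation vector about the tool's x, y, z in rad, then the shift along the tool's x, y, z in m, then the gripper command: -1 is shut, 1 is fully open, values between are in proportion. A call has 1 to 5 rows; each row shifts and turns the commanded pose from where the row before left it, along the tool's axes as they then stand; what a row does not reach is not made up. A row lasts 1/8 s, in which the tool goes at most 62.5 mm and 10.7 degrees, less where a joint would pass 70% of its speed; a pose out of reach is approached as far as the arm can. A call with a gripper value outside its range is refused whole. The fingers move at their own pace and stop on an object; the grip force is fixed at half the most. Time passes only in rows, so rows that do not move let the fingers close. It gives the time, the measured TCP pose, the force and the opening at its end, in the units of the state.
- manip.get_state(): the state, without advancing time (a new reading comes with each control period).
- imaging.grab_frame(name): name is "scene" or "top" or "wrist"; returns a dict with "image" (384x512x3 uint8, blue, green, red), "mtx" (3x3 intrinsics, pixels), "k1" (the pictures are not rectified: a ray, as slopes to the right and down, at radius r is drawn at 1 + k1 r^2 times it, then the intrinsics apply), "R" (3x3) and "t" (3): a world point X has camera coordinates R X + t; the wrist camera has in their place "T_tool_cam" (4x4, takes a point from camera to tool coordinates, whose origin is the TCP and whose axes are the tool frame's). Camera axes: x right, y down, z forward; pixel columns grow to the right and rows downward; lengths in m; the calibration is good to about 2 mm. A picture is of the moment at which its call begins: read the wrist's pose just before it. There is no depth.
- manip.finish_job(): hands the job in, once; it reports no verdict.
The state is a dict: "time_s": time; "joint_pos": joint angles; "qvel": joint speeds; "joint_efforts": joint torques, N m; "tcp_pos": TCP position; "orientation": TCP orientation; "contact_force": force on the tool from outside, world axes, zero at the start; "torque": the same for the moment, N m; "width": finger opening in m.
Only numpy, scipy, OpenCV 4.12 (cv2) and the standard library are available. Lean on these libraries where they do the work, as an engineer would, in place of code of your own. Each camera call takes 0.05 s, during which the arm holds its last target.

## Working session

There is one attempt and no reset: what is moved stays moved. The work goes in short steps, Python scripts to look and compute and a tool call to move; the robot and the scene stay as the last step left them, time stands still between calls to the robot, and variables do not carry over. Pictures are saved under pics/ and viewed, and the job is handed in when it is done.

Besides the shell and the picture viewer there is one more tool, called after ">>>" by a JSON object that holds its "name" and its "arguments". jog_arm: Moves the arm, as the interface text tells. Its arguments: {"type":"object","properties":{"motion":{"type":"array","items":{"type":"array","items":{"type":"array","items":{"type":"number"}}}}},"required":["motion"]}

```bash
mkdir -p pics; python3 - <<'E'
from plant import manip, imaging
import cv2,pickle
s=manip.get_state();print(s)
for n in ["scene","top","wrist"]:
    f=imaging.grab_frame(n);cv2.imwrite(f"pics/{n}0.png",f["image"]);pickle.dump(f,open(f"{n}0.pkl","wb"))
    print(n,{k:v for k,v in f.items() if k!="image"})
E
```

```text
{'time_s': 0.0, 'joint_pos': array([-1.36545965,  0.61596128, -0.01264274,  1.42492351,  0.00809518,
        1.10339792, -0.04041353]), 'qvel': array([-1.33993433e-04, -5.58620105e-04,  2.23604536e-03, -1.06326880e-03,
        1.76884003e-04, -8.75593129e-04,  1.78213807e-05]), 'joint_efforts': array([-5.64984039e-04, -4.69225788e+01,  2.58853901e-01, -1.71040928e+01,
        9.94557951e-03,  9.49072593e-03,  1.39406345e-05]), 'tcp_pos': array([0.14914521, 0.63185952, 0.23010262]), 'orientation': array([-0.70143574,  0.70329172, -0.08185863,  0.08165668]), 'contact_force': array([-0.39034586, -0.65231393, -0.33635346]), 'torque': array([ 0.05098376, -0.03872691, -0.04225913]), 'width': 0.08521598854101722}
scene {'mtx': array([[410.92240973,   0.        , 258.85485141],
       [  0.        , 410.92240973, 187.52162655],
       [  0.        ,   0.        ,   1.        ]]), 'k1': -0.0833624344092416, 'R': array([[-0.88636653, -0.46261022,  0.01860519],
       [-0.30290924,  0.5490492 , -0.77896789],
       [ 0.35014334, -0.69608675, -0.62678774]]), 't': array([0.50939313, 0.30417549, 0
[... 300 characters left out ...]
.86809809e-01, -2.21861003e-01],
       [ 2.17673683e-01,  4.29025445e-02, -9.75078222e-01]]), 't': array([-0.09600372,  0.60326351,  0.84493373])}
wrist {'mtx': array([[334.29574108,   0.        , 256.16655552],
       [  0.        , 334.29574108, 190.6964518 ],
       [  0.        ,   0.        ,   1.        ]]), 'k1': 0.010535396040717133, 'T_tool_cam': array([[ 4.11112356e-04,  9.45098174e-01,  3.26786279e-01,
        -8.52859849e-02],
       [ 1.96852682e-04, -3.26786376e-01,  9.45098209e-01,
        -1.41855589e-01],
       [ 9.99999896e-01, -3.24212796e-04, -3.20391027e-04,
         1.11198787e-04],
       [ 0.00000000e+00,  0.00000000e+00,  0.00000000e+00,
         1.00000000e+00]])}
```

View pics/scene0.png

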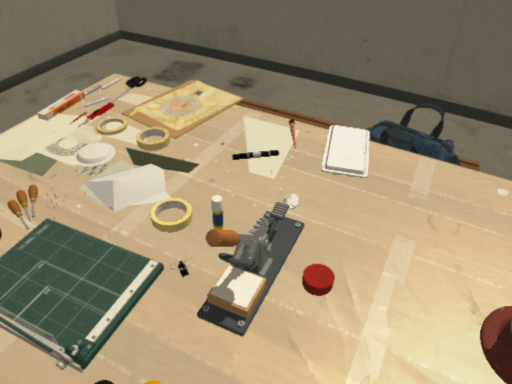

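View pics/top0.png

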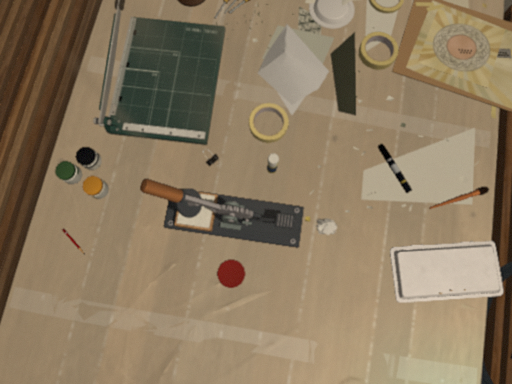

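View pics/wrist0.png

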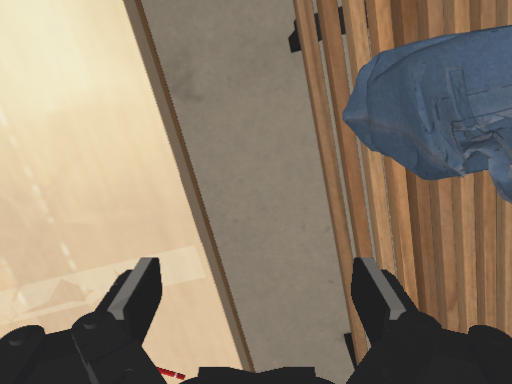

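```bash
python3 - <<'E'
import cv2
t=cv2.imread("pics/top0.png");s=cv2.imread("pics/scene0.png")
cv2.imwrite("pics/topc.png",cv2.resize(t[140:290,130:330],None,fx=4,fy=4,interpolation=cv2.INTER_CUBIC))
cv2.imwrite("pics/scec.png",cv2.resize(s[180:335,160:350],None,fx=4,fy=3.8,interpolation=cv2.INTER_CUBIC)) if 0 else cv2.imwrite("pics/scec.png",cv2.resize(s[185:335,150:350],None,fx=4,fy=4,interpolation=cv2.INTER_CUBIC))
E
```

```text
(no output)
```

View pics/topc.png

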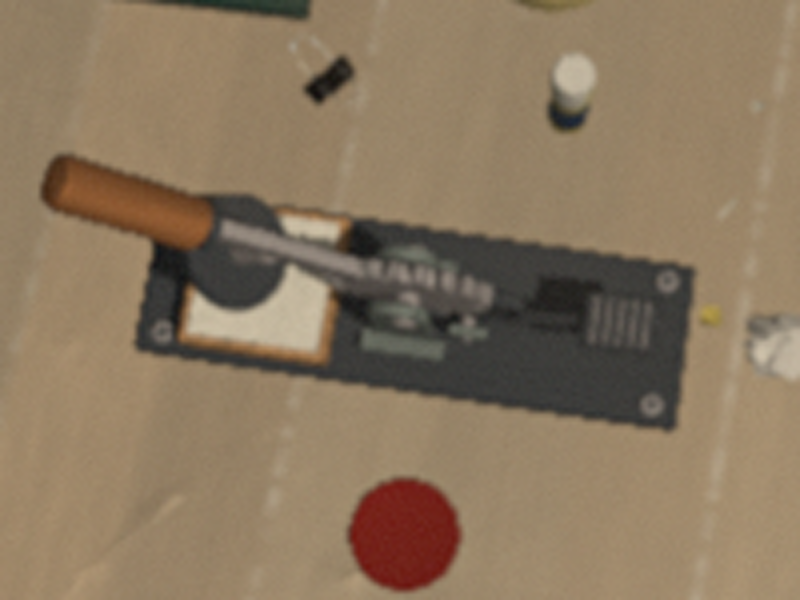

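View pics/scec.png

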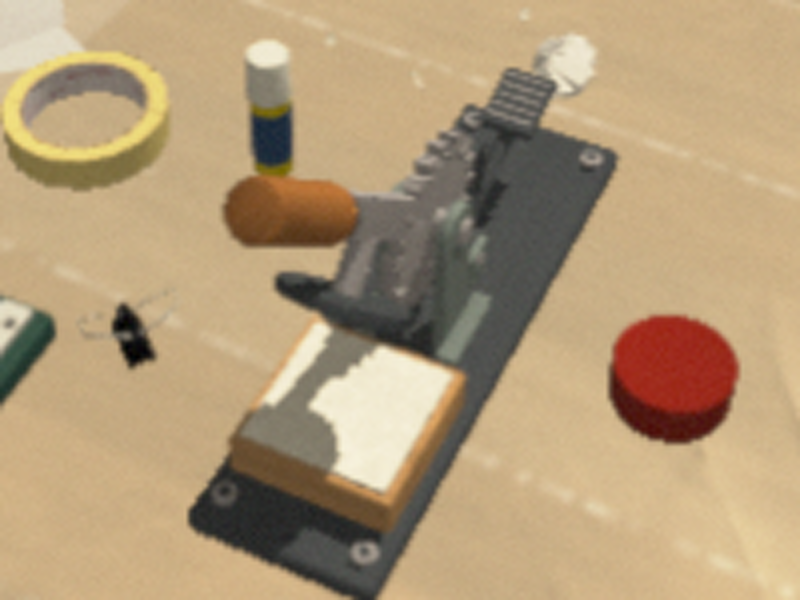

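```bash
cat > h.py <<'E'
import numpy as np,cv2,pickle
from scipy.optimize import least_squares
def load(n): return pickle.load(open(n+".pkl","rb"))
def proj(f,X):
    c=f["R"]@np.asarray(X)+f["t"]; s=c[:2]/c[2]; s=s*(1+f["k1"]*(s@s)); return f["mtx"][:2,:2]@s+f["mtx"][:2,2]
def crop(p,o): return (np.array(p)+.5)/4-.5+np.array(o)
def plane(f,p,z):
    return least_squares(lambda q:proj(f,[q[0],q[1],z])-p,[.6,.2]).x
def tri(obs,x0=(.6,.1,.08)):
    r=least_squares(lambda X:np.concatenate([proj(f,X)-p for f,p in obs]),x0); return r.x,np.abs(r.fun).max()
E
python3 - <<'E'
from h import *
t=load("top0");s=load("scene0")
T=lambda *p:crop(p,(130,140));S=lambda *p:crop(p,(150,185))
print("base corners top");
for p in [(692,266),(675,429),(135,350)]: print(p,plane(t,T(*p),.014))
print("scene corners")
for p in [(616,155),(190,515),(375,600)]: print(p,plane(s,S(*p),.014))
print("screws",[plane(t,T(*p),.015) for p in [(668,281),(652,405),(163,331)]],[plane(s,S(*p),.015) for p in [(592,158),(223,491),(365,552)]])
print("pad",tri([(t,T(619,322)),(s,S(520,100))]))
print("hend",tri([(t,T(60,182)),(s,S(253,212))]))
print("hstart",tri([(t,T(207,225)),(s,S(350,213))]))
print("tin",tri([(t,T(404,534)),(s,S(673,362))]))
print("glue top",tri([(t,T(575,75)),(s,S(268,53))]))
print("clip",plane(t,T(330,80),.015),plane(s,S(132,335),.01))
E
```

```text
base corners top
(692, 266) [ 0.60853968 -0.09885868]
(675, 429) [ 0.51157355 -0.10512549]
(135, 350) [0.49615467 0.21426656]
scene corners
(616, 155) [ 0.5093272  -0.10046431]
(190, 515) [0.59006715 0.22148825]
(375, 600) [0.49204907 0.21908926]
screws [array([ 0.59669589, -0.08629991]), array([ 0.52263561, -0.0895272 ]), array([0.51020369, 0.20046488])] [array([ 0.52035386, -0.09041407]), array([0.58337048, 0.20336306]), array([0.50787714, 0.20012959])]
pad (array([ 0.55678793, -0.05988444,  0.06913386]), np.float64(0.604265494973987))
hend (array([0.54605518, 0.21368105, 0.23198101]), np.float64(0.02285477715437878))
hstart (array([0.54415854, 0.15209581, 0.17825036]), np.float64(2.3678750702933087))
tin (array([0.42200488, 0.036545  , 0.02481186]), np.float64(0.26726079410804005))
glue top (array([ 0.6882901 , -0.01001131,  0.08641119]), np.float64(0.2253094202581849))
clip [0.67979286 0.13677418] [0.67994723 0.14262812]
```

```bash
python3 - <<'E'
from plant import manip
import numpy as np
from scipy.spatial.transform import Rotation as R
s=manip.get_state();q=s["orientation"];r=R.from_quat(q,scalar_first=True)
print(r.as_matrix().round(3))
E
```

```text
[[ 0.973 -0.     0.23 ]
 [-0.23  -0.002  0.973]
 [ 0.    -1.    -0.002]]
```

>>> {"name": "jog_arm", "arguments": {"motion": [[[0, -0.138, 0, 0, -0.05, 0, -1], [0, -0.138, 0, 0, -0.05, 0, -1], [0, 0, 0, 0.042, 0, -0.037, -1], [0, 0, 0, 0.042, 0, -0.037, -1], [0, 0, 0, 0.042, 0, -0.037, -1]]]}}

```text
time_s: 0.78
tcp_pos: [0.2813, 0.5259, 0.331]
orientation: [-0.707, 0.707, 0.016, -0.016]
contact_force: [0.3, 0.6, 0.1]
width: -0.0002
```

>>> {"name": "jog_arm", "arguments": {"motion": [[[0, 0, 0, 0.042, 0, -0.037, -1], [0, 0, 0, 0.042, 0, -0.037, -1], [0, 0, 0, 0.042, 0, -0.037, -1], [0, 0, 0, 0.042, 0, -0.037, -1], [0, 0, 0, 0.042, 0, -0.037, -1]]]}}

```text
time_s: 1.4
tcp_pos: [0.4991, 0.3504, 0.331]
orientation: [-0.707, 0.707, 0.016, -0.016]
contact_force: [0.6, -0.1, 0.4]
width: -0.0001
```

```bash
cat >> h.py <<'E'
def to(target):
    from plant import manip
    from scipy.spatial.transform import Rotation as R
    s=manip.get_state(); M=R.from_quat(s["orientation"],scalar_first=True).as_matrix()
    print("t",s["time_s"],"tcp",s["tcp_pos"].round(4),"F",s["contact_force"].round(1),"w",s["width"]);print(M.round(3)); print("q",s["joint_pos"].round(2))
    print("tool delta",(M.T@(np.array(target)-s["tcp_pos"])).round(4))
E
python3 -c "
from h import *
to([.558,-.062,.33])"
```

```text
t 1.4 tcp [0.4991 0.3504 0.331 ] F [ 0.6 -0.1  0.4] w -0.00012634264636922905
[[ 0.999 -0.001 -0.044]
 [ 0.044 -0.     0.999]
 [-0.001 -1.    -0.   ]]
q [-0.64  0.48 -0.01  1.38  0.01  1.28  0.96]
tool delta [ 0.0405  0.0011 -0.4146]
```

>>> {"name": "jog_arm", "arguments": {"motion": [[[0, 0, 0, 0.005, 0, -0.052, -1], [0, 0, 0, 0.005, 0, -0.052, -1], [0, 0, 0, 0.005, 0, -0.052, -1], [0, 0, 0, 0.005, 0, -0.052, -1], [0, 0, 0, 0.005, 0, -0.052, -1]]]}}

```text
time_s: 2.02
tcp_pos: [0.5344, 0.0914, 0.3311]
orientation: [-0.707, 0.707, 0.016, -0.016]
contact_force: [0.9, 0.1, -0.2]
width: -0.0006
```

>>> {"name": "jog_arm", "arguments": {"motion": [[[0, 0, 0, 0.005, 0, -0.052, -1], [0, 0, 0, 0.005, 0, -0.052, -1], [0, 0, 0, 0.005, 0, -0.05, -1], [0, 0, 0, 0, 0.05, 0, -1], [0, 0, 0, 0, 0.05, 0, -1]]]}}

```text
time_s: 2.65
tcp_pos: [0.5565, -0.0611, 0.2303]
orientation: [-0.707, 0.707, 0.015, -0.014]
contact_force: [-0.0, -0.5, -0.5]
width: -0.0001
```

```bash
python3 - <<'E'
from h import *
to([.558,-.062,.08])
from plant import manip, imaging
a=[]
for n in ["scene","top","wrist"]:
    f=imaging.grab_frame(n);pickle.dump(f,open(f"{n}1.pkl","wb"));a.append(f["image"])
cv2.imwrite("pics/w1.png",a[2])
b=np.hstack([cv2.resize(a[0][160:310,200:300],None,fx=4,fy=4),cv2.resize(a[1][150:300,230:330],None,fx=4,fy=4)]);cv2.imwrite("pics/st1.png",b)
E
```

```text
t 2.65 tcp [ 0.5565 -0.0611  0.2303] F [-0.  -0.5 -0.5] w -7.076180812123178e-05
[[ 0.999  0.001 -0.042]
 [ 0.042 -0.     0.999]
 [ 0.001 -1.    -0.   ]]
q [ 0.02  0.47  0.08  1.7  -0.05  0.97  1.73]
tool delta [ 0.0013  0.1503 -0.0009]
```

View pics/w1.png

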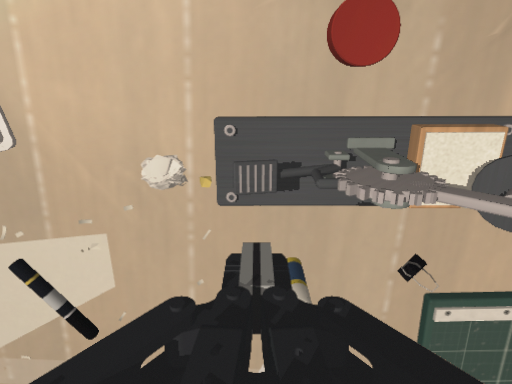

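View pics/st1.png

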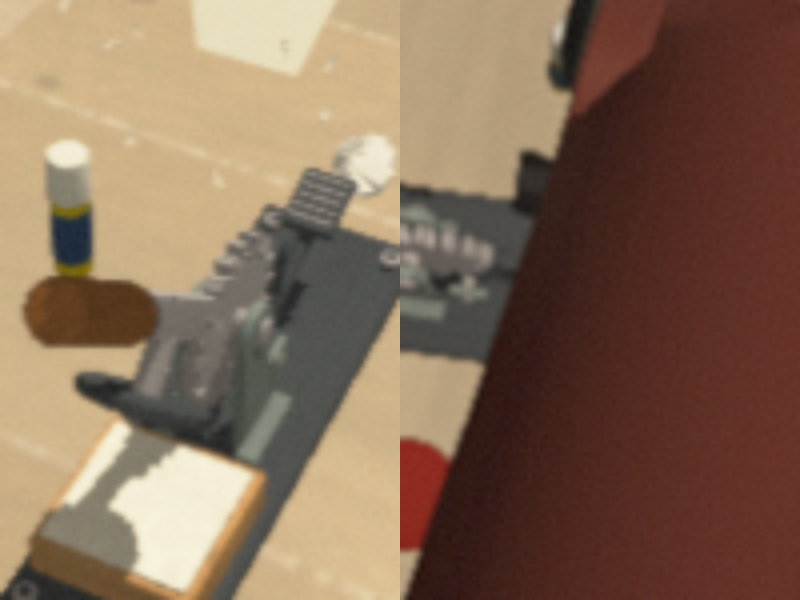

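```bash
python3 - <<'E'
from h import *
w=load("wrist1")
from plant import manip
from scipy.spatial.transform import Rotation as R
s=manip.get_state();M=R.from_quat(s["orientation"],scalar_first=True).as_matrix();p=s["tcp_pos"]
Tc=w["T_tool_cam"];Rw=M@Tc[:3,:3];tw=M@Tc[:3,3]+p
w["R"]=Rw.T;w["t"]=-Rw.T@tw
for q in [(256,178),(230,130),(231,197)]: print(q,plane(w,np.array(q),.070 if q[0]>250 else .014))
print(tri([(w,np.array([256,178])),(load("scene0"),crop((520,100),(150,185))),(load("top0"),crop((619,322),(130,140)))]))
E
```

```text
(256, 178) [ 0.55968809 -0.05939614]
(230, 130) [ 0.52433416 -0.08862982]
(231, 197) [ 0.60001009 -0.08607955]
(array([ 0.5587382 , -0.05947453,  0.07043133]), np.float64(1.4301583175070505))
```

>>> {"name": "jog_arm", "arguments": {"motion": [[[0, 0, 0, 0.002, 0.05, 0, -1], [0, 0, 0, 0, 0.05, 0, -1], [0, 0, 0, 0, 0.04, 0, -1], [0, 0, 0, 0, 0.005, 0, -1], [0, 0, 0, 0, 0.005, 0, -1]]]}}

```text
time_s: 3.42
tcp_pos: [0.5608, -0.0602, 0.0836]
orientation: [-0.707, 0.707, 0.018, -0.014]
contact_force: [0.7, 0.0, 0.2]
width: 0.0002
```

>>> {"name": "jog_arm", "arguments": {"motion": [[[0, 0, 0, 0, 0.004, 0, -1], [0, 0, 0, 0, 0.004, 0, -1], [0, 0, 0, 0, 0.004, -0.001, -1], [0, 0, 0, 0, 0.004, -0.001, -1]]]}}

```text
time_s: 3.92
tcp_pos: [0.5591, -0.0627, 0.0659]
orientation: [-0.707, 0.707, 0.016, -0.015]
contact_force: [0.0, -1.6, 4.4]
width: 0.0002
```

Contact at about z 0.07, 4.4 N. Press on, drifting outward along the pad's arc.

>>> {"name": "jog_arm", "arguments": {"motion": [[[0, 0, 0, 0, 0.005, -0.001, -1], [0, 0, 0, 0, 0.005, -0.001, -1], [0, 0, 0, 0, 0.005, -0.002, -1], [0, 0, 0, 0, 0.004, -0.002, -1]]]}}

```text
time_s: 4.42
tcp_pos: [0.5592, -0.0676, 0.046]
orientation: [0.707, -0.707, -0.016, 0.015]
contact_force: [0.9, -1.5, 4.2]
width: 0.0001
```

```bash
python3 - <<'E'
from h import *
to([.558,-.07,.037])
from plant import manip, imaging
f=imaging.grab_frame("scene");pickle.dump(f,open("scene2.pkl","wb"))
cv2.imwrite("pics/s2.png",cv2.resize(f["image"][150:300,180:330],None,fx=4,fy=4))
E
```

```text
t 4.425 tcp [ 0.5592 -0.0676  0.046 ] F [ 0.9 -1.5  4.2] w 9.14976522307722e-05
[[ 0.999  0.001 -0.044]
 [ 0.044  0.001  0.999]
 [ 0.001 -1.     0.001]]
q [ 0.05  0.73  0.05  1.86 -0.07  0.56  1.76]
tool delta [-0.0013  0.009  -0.0023]
```

View pics/s2.png

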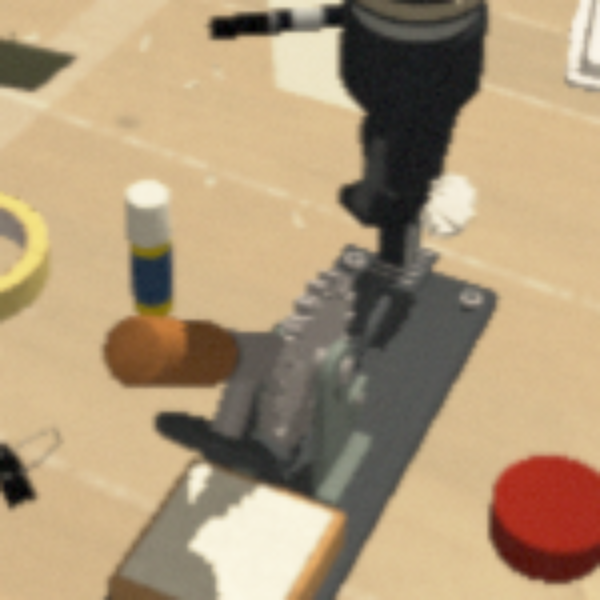

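>>> {"name": "jog_arm", "arguments": {"motion": [[[0, 0, 0, 0, 0.004, -0.001, -1], [0, 0, 0, 0, 0.003, -0.001, -1], [0, 0, 0, 0, 0.002, 0, -1]]]}}

```text
time_s: 4.85
tcp_pos: [0.5591, -0.0689, 0.0371]
orientation: [0.707, -0.707, -0.016, 0.016]
contact_force: [1.7, 1.0, 3.6]
width: 0.0004
```

>>> {"name": "jog_arm", "arguments": {"motion": [[[0, 0, 0, 0, -0.01, 0, -1], [0, 0, 0, 0, -0.03, -0.005, -1], [0, 0, 0, 0, -0.055, 0, -1], [0, 0, 0, 0, -0.055, 0, -1], [0, 0, 0, 0, -0.055, 0, -1]]]}}

```text
time_s: 5.48
tcp_pos: [0.5572, -0.0751, 0.2438]
orientation: [0.707, -0.707, -0.014, 0.017]
contact_force: [0.0, 0.1, -0.3]
width: 0.0001
```

```bash
python3 - <<'E'
from h import *
to([.545,.19,.30])
from plant import manip, imaging
f=imaging.grab_frame("scene");pickle.dump(f,open("scene3.pkl","wb"))
g=imaging.grab_frame("wrist");pickle.dump(g,open("wrist3.pkl","wb"))
cv2.imwrite("pics/s3.png",cv2.resize(f["image"][150:300,180:330],None,fx=4,fy=4))
cv2.imwrite("pics/w3.png",g["image"])
E
```

```text
t 5.475 tcp [ 0.5572 -0.0751  0.2438] F [ 0.   0.1 -0.3] w 5.5552056217201005e-05
[[ 0.999 -0.003 -0.044]
 [ 0.044  0.     0.999]
 [-0.003 -1.     0.   ]]
q [ 0.04  0.47  0.08  1.67 -0.04  1.01  1.75]
tool delta [-0.0007 -0.0561  0.2654]
```

View pics/s3.png

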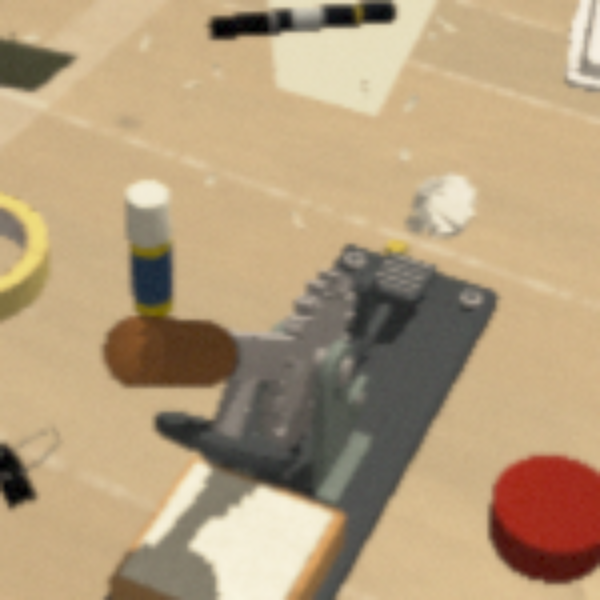

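View pics/w3.png

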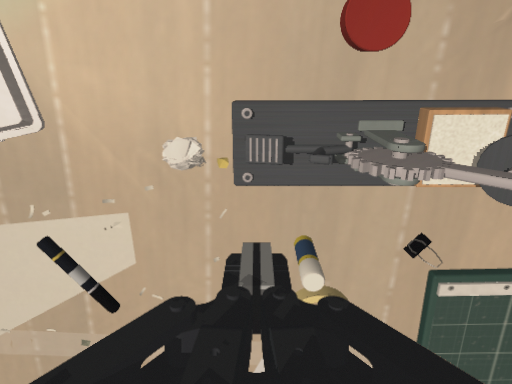

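>>> {"name": "jog_arm", "arguments": {"motion": [[[0, 0, 0, 0, -0.05, 0.01, -1], [0, 0, 0, 0, 0, 0.058, -1], [0, 0, 0, 0, 0, 0.058, -1], [0, 0, 0, 0, 0, 0.058, -1], [0, 0, 0, 0, 0, 0.057, -1]]]}}

```text
time_s: 6.2
tcp_pos: [0.5467, 0.1668, 0.2913]
orientation: [-0.706, 0.707, 0.014, -0.017]
contact_force: [0.4, -0.6, -0.5]
width: 0.0002
```

```bash
python3 - <<'E'
from h import *
to([.5479,.166,.25])
from plant import imaging
f=imaging.grab_frame("scene")
cv2.imwrite("pics/s4.png",cv2.resize(f["image"][120:300,150:330],None,fx=3.3,fy=3.3))
h=np.array([.5525,.058]);u=np.array([-.043,.999]);o=None
for a in np.arange(.8,-.06,-.1):
    P=np.r_[h+u*(.185*np.cos(a)-.014*np.sin(a)-.014),.085+.185*np.sin(a)+.014*np.cos(a)]
    print(round(a,2),P.round(4))
E
```

```text
t 6.2 tcp [0.5467 0.1668 0.2913] F [ 0.4 -0.6 -0.5] w 0.0002008328166849587
[[ 0.999 -0.003 -0.044]
 [ 0.044 -0.002  0.999]
 [-0.004 -1.    -0.001]]
q [-0.36  0.44  0.04  1.56 -0.02  1.14  1.3 ]
tool delta [ 0.0014  0.0413 -0.0008]
0.8 [0.548  0.1627 0.2275]
0.7 [0.5474 0.1764 0.2149]
0.6 [0.5469 0.1887 0.201 ]
0.5 [0.5464 0.1995 0.186 ]
0.4 [0.546  0.2088 0.1699]
0.3 [0.5457 0.2164 0.153 ]
0.2 [0.5454 0.2224 0.1355]
0.1 [0.5452 0.2265 0.1174]
0.0 [0.5451 0.2288 0.099 ]
```

View pics/s4.png

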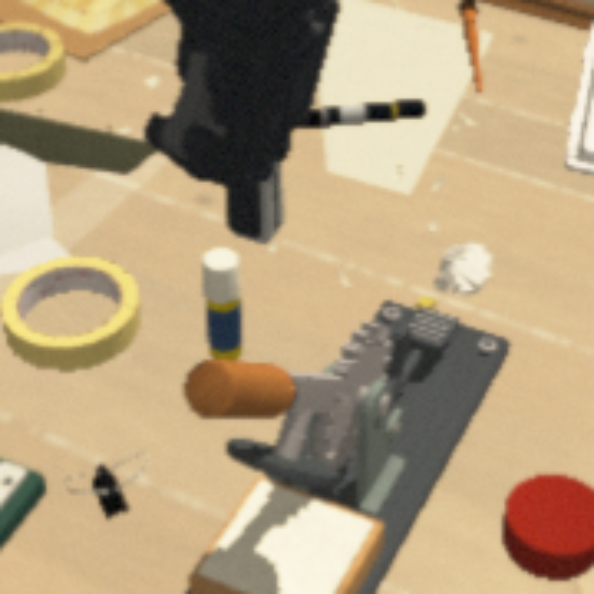

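>>> {"name": "jog_arm", "arguments": {"motion": [[[0, 0, 0, 0.001, 0.03, 0, -1], [0, 0, 0, 0, 0.015, 0, -1], [0, 0, 0, 0, 0.007, 0, -1], [0, 0, 0, 0, 0.006, 0, -1], [0, 0, 0, 0, 0.006, 0, -1]]]}}

```text
time_s: 6.88
tcp_pos: [0.5498, 0.1656, 0.2286]
orientation: [0.707, -0.707, -0.016, 0.015]
contact_force: [-0.4, 1.2, 0.6]
width: 0.0004
```

>>> {"name": "jog_arm", "arguments": {"motion": [[[0, 0, 0, 0, 0.006, 0.002, -1], [0, 0, 0, 0, 0.006, 0.004, -1], [0, 0, 0, 0, 0.006, 0.005, -1]]]}}

```text
time_s: 7.25
tcp_pos: [0.5492, 0.1769, 0.2113]
orientation: [0.707, -0.707, -0.016, 0.015]
contact_force: [-1.2, -1.2, 7.8]
width: -0.0
```

>>> {"name": "jog_arm", "arguments": {"motion": [[[0, 0, 0, -0.001, 0.008, 0.007, -1], [0, 0, 0, 0, 0.008, 0.007, -1], [0, 0, 0, 0, 0.009, 0.007, -1], [0, 0, 0, 0, 0.008, 0.005, -1], [0, 0, 0, 0, 0.008, 0.005, -1]]]}}

```text
time_s: 7.88
tcp_pos: [0.5477, 0.2079, 0.1703]
orientation: [0.707, -0.707, -0.017, 0.015]
contact_force: [-0.3, -1.9, 4.8]
width: -0.0001
```

```bash
python3 - <<'E'
from h import *
to([.546,.2088,.168])
from plant import imaging
f=imaging.grab_frame("scene")
cv2.imwrite("pics/s5.png",cv2.resize(f["image"][120:300,150:330],None,fx=3.3,fy=3.3))
E
```

```text
t 7.875 tcp [0.5477 0.2079 0.1703] F [-0.3 -1.9  4.8] w -5.986472361020988e-05
[[ 0.999  0.003 -0.044]
 [ 0.044  0.     0.999]
 [ 0.003 -1.    -0.   ]]
q [-0.42  0.58  0.03  1.7  -0.02  0.87  1.23]
tool delta [-0.0016  0.0023  0.001 ]
```

View pics/s5.png

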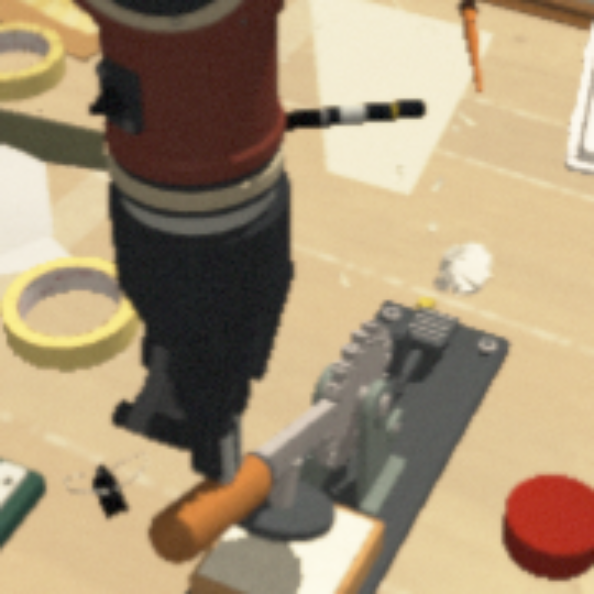

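>>> {"name": "jog_arm", "arguments": {"motion": [[[0, 0, 0, -0.002, 0.009, 0.004, -1], [0, 0, 0, 0, 0.009, 0.004, -1], [0, 0, 0, 0, 0.009, 0.003, -1], [0, 0, 0, 0, 0.009, 0.003, -1], [0, 0, 0, 0, 0.009, 0.002, -1]]]}}

```text
time_s: 8.55
tcp_pos: [0.5466, 0.2248, 0.1258]
orientation: [0.708, -0.706, -0.018, 0.013]
contact_force: [1.8, -0.4, 6.2]
width: 0.0002
```

>>> {"name": "jog_arm", "arguments": {"motion": [[[0, 0, 0, 0, 0.008, 0.001, -1], [0, 0, 0, 0, 0.007, 0.001, -1], [0, 0, 0, 0, 0.005, 0, -1]]]}}

```text
time_s: 8.93
tcp_pos: [0.5465, 0.2281, 0.1058]
orientation: [0.708, -0.705, -0.018, 0.013]
contact_force: [2.0, 2.2, 5.9]
width: 0.0001
```

>>> {"name": "jog_arm", "arguments": {"motion": [[[0, 0, 0, 0, 0.004, 0, -1], [0, 0, 0, 0, 0.003, 0, -1], [0, 0, 0, 0, 0.002, 0, -1]]]}}

```text
time_s: 9.3
tcp_pos: [0.5465, 0.2288, 0.0987]
orientation: [0.709, -0.705, -0.019, 0.013]
contact_force: [-1.6, 1.1, 21.7]
width: -0.0001
```

>>> {"name": "jog_arm", "arguments": {"motion": [[[0, 0, 0, 0, 0.002, 0, -1], [0, 0, 0, 0, 0.001, 0, -1]]]}}

```text
time_s: 9.55
tcp_pos: [0.5466, 0.2289, 0.0985]
orientation: [0.709, -0.705, -0.019, 0.013]
contact_force: [-5.6, -0.4, 32.3]
width: -0.0004
```

>>> {"name": "jog_arm", "arguments": {"motion": [[[0, 0, 0, 0, -0.006, 0, -1], [0, 0, 0, 0, -0.03, 0, -1], [0, 0, 0, 0, -0.055, 0, -1], [0, 0, 0, 0, -0.055, 0, -1], [0, 0, 0, 0, -0.03, 0.02, -1]]]}}

```text
time_s: 10.18
tcp_pos: [0.5438, 0.2439, 0.2711]
orientation: [-0.707, 0.707, 0.015, -0.013]
contact_force: [0.8, 1.0, -0.2]
width: 0.0003
```

```bash
python3 - <<'E'
from h import *
to([.546,.2288,.28])
from plant import imaging
f=imaging.grab_frame("scene");g=imaging.grab_frame("top")
cv2.imwrite("pics/s6.png",cv2.resize(f["image"][180:335,150:350],None,fx=4,fy=3.8))
cv2.imwrite("pics/t6.png",cv2.resize(g["image"][140:290,130:330],None,fx=4,fy=4))
h=np.array([.5525,.058]);u=np.array([-.043,.999])
print([(proj(f,np.r_[h+u*.22,.085])-[150,180])*4 for _ in [0]])
E
```

```text
t 10.175 tcp [0.5438 0.2439 0.2711] F [ 0.8  1.  -0.2] w 0.00027013071340945867
[[ 0.999  0.003 -0.04 ]
 [ 0.04  -0.     0.999]
 [ 0.003 -1.    -0.   ]]
q [-0.48  0.49  0.04  1.53 -0.02  1.11  1.17]
tool delta [ 0.0016 -0.0089 -0.0152]
[array([193.2378601 , 583.68471843])]
```

View pics/s6.png

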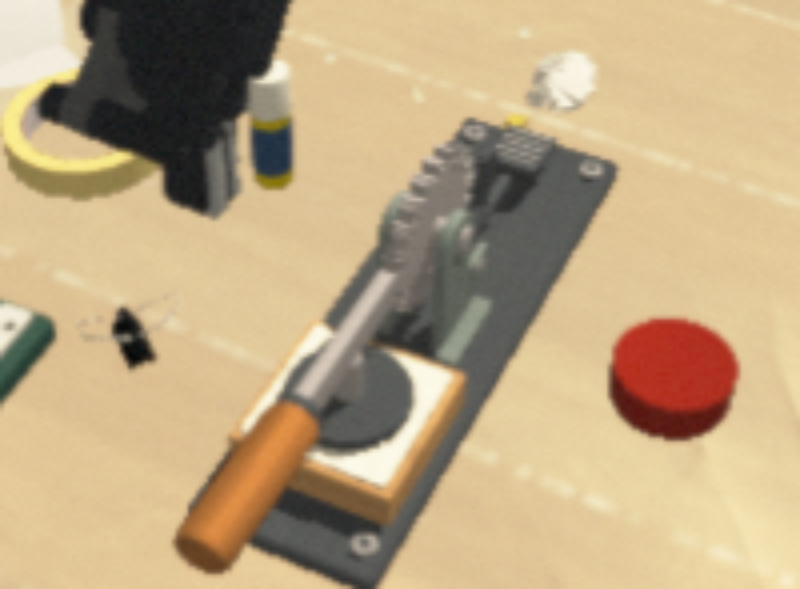

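View pics/t6.png

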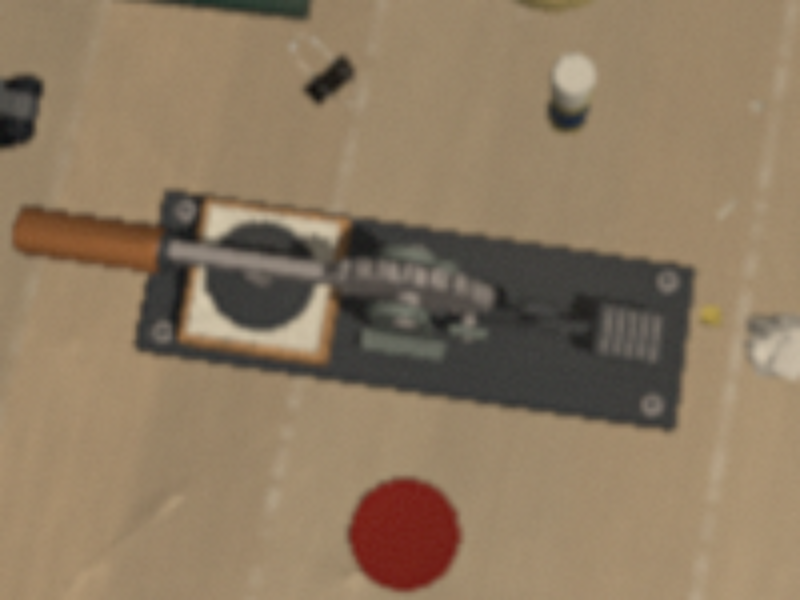

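```bash
python3 -c "
from plant import manip
print(manip.finish_job())"
```

```text
the job is handed in; nothing more can be done
None
```

The pawl is pressed clear and the lever is fully home on the block; I handed the job in at about 10.3 s.

- **Pawl:** With the fingers shut, I pressed the thumb pad from about 70 mm down to 37 mm above the table, roughly 0.37 rad by interpolation, at about 4 N. I then backed off, and the picture showed the pawl staying down and clear of the teeth with the lever still up.
- **Lever:** I pushed the handle down along its arc at about 5 to 8 N until the fingertips stopped moving. They were 98.5 mm above the table, against 99 mm expected for the lever fully home. The force there rose to 32 N at the fingertips, so it was on its stop.
- **Last pictures:** After I withdrew, the lever lay level with its disc on the block. The end of the handle was within a few pixels of where a level lever should put it in the enlarged picture. The pawl was still down. The glue stick, tin and clip had not moved, and the robot touched nothing (force about 1 N, which is sensor noise).

No check failed. The pad-position estimates from the different camera views differed by about 3 mm, which was not enough to matter.

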